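# Line up the icing colours from light to dark

## Task

Line up the four pink-to-burgundy colour bottles on the wooden display strip in order of shade, one standing upright inside each ring mark: the palest goes next to the pale-iced sample cookie, and they get steadily darker towards the dark-iced cookie at the other end. Leave the teal bottle, the round cutter and the spatula where they are.

Things in the scene. Friction and masses are not known exactly. Their poses are not given: they have to be found in the camera images.
- bottle_pale: Colour bottle, palest pink: the lightest of the four shades. Round, 44 mm across from its foot to 50 mm up, then a 36 mm cap of the same colour from 55 mm up; 70 mm tall overall, about 90 g, with a white band low down. Stands upright on the table at the start. Origin at the centre of its underside, z up; its yaw means nothing.
- bottle_pink: Colour bottle, medium pink: the second lightest. Round, 44 mm across from its foot to 50 mm up, then a 36 mm cap of the same colour from 55 mm up; 70 mm tall overall, about 90 g, with a white band low down. Stands upright on the table at the start. Origin at the centre of its underside, z up; its yaw means nothing.
- bottle_raspberry: Colour bottle, raspberry red: the second darkest. Round, 44 mm across from its foot to 50 mm up, then a 36 mm cap of the same colour from 55 mm up; 70 mm tall overall, about 90 g, with a white band low down. Stands upright on the table at the start. Origin at the centre of its underside, z up; its yaw means nothing.
- bottle_burgundy: Colour bottle, very dark burgundy: the darkest. Round, 44 mm across from its foot to 50 mm up, then a 36 mm cap of the same colour from 55 mm up; 70 mm tall overall, about 90 g, with a white band low down. Stands upright on the table at the start. Origin at the centre of its underside, z up; its yaw means nothing.
- bottle_teal: Colour bottle, teal, not one of the four: a bystander that stays where it is. Round, 44 mm across from its foot to 50 mm up, then a 36 mm cap of the same colour from 55 mm up; 70 mm tall overall, about 90 g, with a white band low down. Stands upright on the table at the start. Origin at the centre of its underside, z up; its yaw means nothing.
- strip: Light-wood display strip, 450 x 85 x 10 mm, lying fixed on the table. Origin at the centre of its underside, y along its length, z up; its flat top is 10 mm above the table. Four printed white ring marks with black outlines (68 mm inside diameter, flat, no recess) lie on its long centre line at y = -112.5, -37.5, 37.5 and 112.5 mm.
- cookie_pale: Round sample cookie with pale pink icing: marks the light end of the row. 58 mm across, 10 mm thick, fixed on one end of the strip, centred 190 mm from the strip's middle on its long centre line; which end varies. Origin at the centre of its underside.
- cookie_dark: Round sample cookie with very dark burgundy icing: marks the dark end of the row. 58 mm across, 10 mm thick, fixed on one end of the strip, centred 190 mm from the strip's middle on its long centre line; which end varies. Origin at the centre of its underside.
- cutter: Round steel cookie cutter, an open ring 68 mm across and 28 mm high, loose on the table at the left. A bystander. Origin at the centre of its underside.
- spatula: Spatula about 250 mm long, lying loose on the table at the right. A bystander. Its x axis points along it to the blade.
Not all that is in view belongs to the job. Of the things that look like the bottle_pink, the middle-sized one is meant.

How it is judged:
By the outcome, as a careful person would: the job done as asked, in the order asked, and still so for the second after the job is handed in, with the robot touching nothing.
It also fails if it takes over 96 s, if anything falls off the work surface, if the arm or the gripper's body presses on something with over 40 N, if the wrist force passes 120 N, or if a joint passes its speed limit or range.

## Robot

A 6-joint arm with a two-finger parallel gripper is mounted at the origin on the work surface. World frame = base frame: x ahead of the robot, y to its left, z up, the work surface at z = 0. Lengths are in mm, angles in rad, forces in N, time in s.
With the tool pointing down it reaches from about 300 to 775 mm from the base axis. Payload 14.6 kg.
Tool frame: the origin (TCP) lies at the very end of the fingers, on their centre line; the grasp point (between the pads) lies 19 mm behind it; z points along the fingers, y is the line along which they close (so a half turn about z gives the same grasp; the last joint's range is limited). The gripper opens to 94 mm and grips with 3 to 60 N. Pads are 16 mm wide; open, the fingers measure 119 mm over their backs; the gripper's body (75 mm by 177 mm) begins 78 mm behind the grasp point.
Start: joints at [-1.414, 0.3, 1.521, -0, 1.321, -0.067], TCP at [122.059, -536.275, 205.446] pointing down, gripper open.
Joint ranges: [-3.03, 3.03], [-0.79, 2.21], [0.23, 2.52], [-1.04, 4.18], [0, 3.07], [-2.55, 2.55]. Speed limits (rad/s): [2.22, 2.22, 2.57, 3.14, 3.14, 3.14].

## Interface

Orientations are given as [roll, pitch, yaw] about the fixed x, y, z axes, in that order (R = Rz(yaw) Ry(pitch) Rx(roll)).
In Python, from cell import manip, camera, get_calibration gives the robot as it stands. The module is installed in compiled form; this text tells all that it offers.
- The arm moves only by the tool jog_arm, never from a script. Its argument "plan" is one flat list of numbers, 6 for each row, row after row: the shift along the world's x, y, z in m, then the turn, a rotation vector about the world's x, y, z in degrees. A call has 1 to 20 rows; each row is the pose to reach, as a shift and turn from the pose commanded when the call began; what a row does not reach only later rows make up. A row lasts 1/10 s, in which the tool goes at most 50 mm and 8.59 degrees, less where a joint would pass 70% of its speed; a pose out of reach is approached as far as the arm can. A call with a gripper value outside its range is refused whole. "claw" is the finger opening in m, from 0 to 0.094, set as the call begins (left out, the last holds). The fingers move at their own pace and stop on an object; "force" is the grip in N (left out, the last holds). Time passes only in rows, so rows that repeat a pose let the fingers close. It gives the time, the measured TCP pose, the force, the opening and the grip force at its end, in the units of the state.
- manip.read_state(): the state, without advancing time (a new reading comes with each control period).
- camera(name): name is "scene" or "top" or "wrist"; returns (picture, depth): 420x560x3 uint8, red, green, blue; 420x560 float32, mm along the optical axis (not along the pixel's ray), 0 where there is no reading.
- get_calibration(name): a dict with "fx", "fy", "cx", "cy" (pixels), "k1" (the pictures are not rectified: a ray, as slopes to the right and down, at radius r is drawn at 1 + k1 r^2 times it, then the intrinsics apply), "origin" and "attitude" of the camera in the world. Camera axes: x right, y down, z forward; pixel columns grow to the right and rows downward; lengths in mm; the calibration is good to about 2 mm. A picture is of the moment at which its call begins: read the wrist's pose just before it. get_calibration takes no time and is no camera call; for the wrist camera it gives the pose at the moment of the call.
- manip.sign_off(): hands the job in; it is judged then, once.
The state is a dict: "clock": time; "joints": joint angles; "qd": joint speeds; "effort": joint torques, N m; "eef_pos": TCP position; "eef_rot": TCP orientation; "wrist_force": force on the tool from outside, world axes, zero at the start; "moment": the same for the moment, N m; "finger_gap": finger opening in mm; "finger_force": force on a finger pad.
Only numpy, scipy, OpenCV 4.12 (cv2) and the standard library are available. Lean on these libraries where they do the work, as an engineer would, in place of code of your own. Each camera call takes 0.05 s, during which the arm holds its last target. There are 200 camera calls.

## Working session

There is one attempt and no reset: what is moved stays moved. The work goes in short steps, Python scripts to look and compute and a tool call to move; the robot and the scene stay as the last step left them, time stands still between calls to the robot, and variables do not carry over. Pictures are saved under pics/ and viewed, at most 14 in all, crops included, and the job is handed in when it is done.

Besides the shell and the picture viewer there is one more tool, called after ">>>" as name(argument=value, ...), one argument or row to a line, values as JSON. jog_arm: Moves the arm, as the interface text tells. Its arguments: {"type":"object","properties":{"plan":{"type":"array"},"claw":{"type":"number"},"force":{"type":"number"}},"required":["plan"]}

```bash
mkdir -p pics; cat > h.py <<'E'
from cell import manip, camera, get_calibration
import numpy as np, cv2
from scipy.spatial.transform import Rotation as R
def att(c):
    a=np.array(c["attitude"],float)
    return a if a.shape==(3,3) else (R.from_euler('xyz',a).as_matrix() if a.size==3 else R.from_quat(a).as_matrix())
def ray(c,u,v):
    K=np.array([[c["fx"],0,c["cx"]],[0,c["fy"],c["cy"]],[0,0,1.]])
    p=cv2.undistortPoints(np.array([[[u,v]]],float),K,np.array([c["k1"],0,0,0.]))[0,0]
    return att(c)@np.array([p[0],p[1],1.])
def onz(c,u,v,z):
    d=ray(c,u,v);o=np.array(c["origin"],float)
    return o+d*(z-o[2])/d[2]
E
python3 - <<'E'
from h import *
for n in("top","scene"):
    p,d=camera(n);cv2.imwrite(f"pics/{n}0.png",p[:,:,::-1]);np.save(n+"0.npy",p);np.save(n+"d0.npy",d)
    print(get_calibration(n))
E
```

```text
{'fx': 423.58404601213084, 'fy': 423.58404601213084, 'cx': 276.70004524233235, 'cy': 208.4102667417893, 'k1': -0.07091428802797681, 'origin': array([ 439.01046614,   -9.29691928, 1330.89111194]), 'attitude': array([-3.07846699e+00, -2.45212635e-03, -1.56983326e+00])}
{'fx': 394.7865272037445, 'fy': 394.7865272037445, 'cx': 282.0162156930248, 'cy': 208.69893428782953, 'k1': -0.07125064202001906, 'origin': array([1322.89385897,  189.00771371,  619.94004414]), 'attitude': array([-2.20282329, -0.01243321,  1.79408719])}
```

View pics/top0.png

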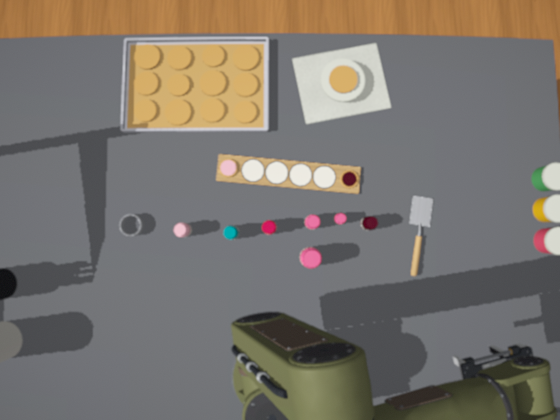

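View pics/scene0.png

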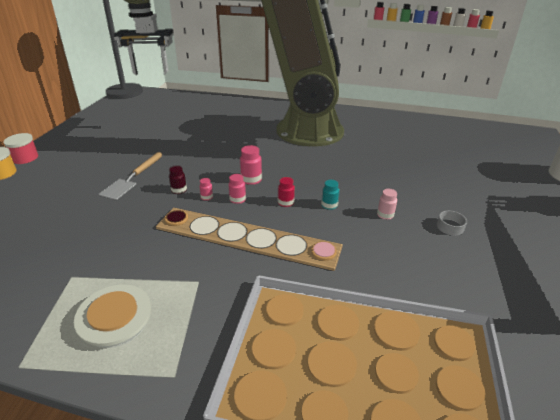

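Top picture: candidates for bottle_pink are large (311,258), middle (312,222) and small (340,218). I choose the middle one. The others are pale (181,230), teal (230,232), raspberry (268,227) and burgundy (369,223). The strip's pale cookie is at (229,168) and the dark one at (349,179), with rings at (253,170), (277,173), (301,175) and (324,177).

```bash
cat > m.py <<'E'
from h import *
p=np.load("top0.npy");d=np.load("topd0.npy");c=get_calibration("top");o=np.array(c["origin"]);A=att(c)
hsv=cv2.cvtColor(p,cv2.COLOR_RGB2HSV)
seeds=dict(pale=(181,230),teal=(230,232),rasp=(268,227),pink=(312,222),big=(311,258),small=(340,218),burg=(369,223))
for n,(u,v) in seeds.items():
    P=[]
    for y in range(v-16,v+17):
        for x in range(u-16,u+17):
            if d[y,x]>0:
                r=ray(c,x,y);P.append(o+r*d[y,x])
    P=np.array(P);zt=np.percentile(P[:,2],99.5)
    T=P[(P[:,2]>zt-8)]
    # keep those near seed
    s=onz(c,u,v,zt);T=T[np.hypot(*(T-s)[:,:2].T)<35]
    print(n,"ztop",round(zt,1),"ctr",T.mean(0).round(1),"ext",np.ptp(T,axis=0).round(0),len(T))
# white rings on strip: z=10
m=((hsv[:,:,1]<40)&(hsv[:,:,2]>200)).astype(np.uint8);m[:150]=0;m[195:]=0
k,l,st,ce=cv2.connectedComponentsWithStats(m)
for i in range(1,k):
    if st[i,4]>100 and ce[i][0]<400:print("ring",ce[i].round(1),st[i,4],onz(c,*ce[i],10).round(1))
for n,(u,v) in dict(ck_pale=(229,168),ck_dark=(349,179)).items():print(n,onz(c,u,v,20).round(1))
E
python3 m.py
python3 - <<'E'
import cv2
p=cv2.imread('pics/top0.png')[140:275,160:400];cv2.imwrite('pics/crop0.png',cv2.resize(p,None,fx=3,fy=3,interpolation=cv2.INTER_CUBIC))
E
```

```text
pale ztop 75.0 ctr [455.2 276.8  71.2] ext [33. 35. 11.] 108
teal ztop 75.1 ctr [447.5 128.4  71.3] ext [33. 33.  9.] 108
rasp ztop 75.7 ctr [463.7  12.4  71.3] ext [33. 33.  9.] 103
pink ztop 74.0 ctr [ 480.6 -120.    70.4] ext [33. 33. 10.] 105
big ztop 103.4 ctr [ 372.2 -113.    99.2] ext [49. 50. 10.] 219
small ztop 57.6 ctr [ 490.7 -205.9   54.5] ext [24. 25.  9.] 60
burg ztop 75.1 ctr [ 477.  -296.2   71.3] ext [33. 34.  9.] 100
ring [252.4 170. ] 358 [643.5  64.   10. ]
ring [276.2 172.2] 362 [636.7 -10.9  10. ]
ring [300.1 174.4] 358 [629.6 -85.8  10. ]
ring [323.9 176.7] 355 [ 622.6 -160.7   10. ]
ck_pale [648.2 136.7  20. ]
ck_dark [ 614.2 -238.2   20. ]
```

View pics/crop0.png

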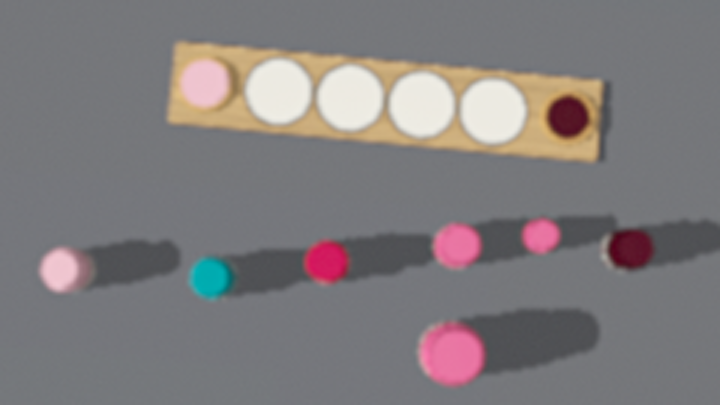

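The crop confirms it: three pinks, of which the middle-sized one at crop (457,245) is bottle_pink, with a 33 mm cap and 70 mm top as described. The pale end of the strip is at +y.

```bash
python3 - <<'E'
from h import *
s=manip.read_state();print(s);print(R.from_euler('xyz',s["eef_rot"]).as_matrix().round(2))
E
```

```text
{'clock': 0.1, 'joints': array([-1.41360906e+00,  3.00451803e-01,  1.52151440e+00,  4.47840577e-06,
        1.32067883e+00, -6.66197481e-02]), 'qd': array([ 0.00011589, -0.00205065, -0.00112511, -0.000824  , -0.0002101 ,
       -0.00224828]), 'effort': array([ 8.63024543e-04, -5.32645833e+01, -3.53282940e+01,  7.09645939e-02,
        2.34782294e-02, -7.18992328e-05]), 'eef_pos': array([ 122.02057598, -536.05886538,  204.92511503]), 'eef_rot': array([-3.14054289e+00, -7.43859158e-05,  2.23805868e-01]), 'wrist_force': array([ 0.742561  , -0.14344785,  0.60291448]), 'moment': array([-0.02940437, -0.02293887,  0.00550794]), 'finger_force': 0.0, 'finger_gap': 94.30255532207056}
[[ 0.98  0.22 -0.  ]
 [ 0.22 -0.98  0.  ]
 [ 0.   -0.   -1.  ]]
```

>>> jog_arm(
  plan=[0.355,0.24,-0.085,0,0,77.2,0.355,0.24,-0.085,0,0,77.2,0.355,0.24,-0.085,0,0,77.2,0.355,0.24,-0.085,0,0,77.2,0.355,0.24,-0.085,0,0,77.2,0.355,0.24,-0.085,0,0,77.2,0.355,0.24,-0.085,0,0,77.2,0.355,0.24,-0.085,0,0,77.2,0.355,0.24,-0.085,0,0,77.2,0.355,0.24,-0.085,0,0,77.2,0.355,0.24,-0.085,0,0,77.2,0.355,0.24,-0.085,0,0,77.2,0.355,0.24,-0.085,0,0,77.2,0.355,0.24,-0.085,0,0,77.2],
  claw=0.094,
  force=15,
)

```text
clock: 1.5
eef_pos: [476.5, -297.0, 120.8]
eef_rot: [3.141, 0.0, 1.569]
wrist_force: [0.1, 0.9, 0.3]
finger_gap: 94.2
finger_force: 0.0
```

```bash
python3 - <<'E'
from h import *
p,d=camera("wrist");cv2.imwrite("pics/w1.png",p[:,:,::-1]);print(get_calibration("wrist"))
E
```

```text
{'fx': 309.4823684127127, 'fy': 309.4823684127127, 'cx': 282.10209159922965, 'cy': 212.93467316054165, 'k1': -0.030345099439839623, 'origin': array([ 477.62449064, -217.90544706,  300.13913525]), 'attitude': array([ 2.86885695e+00, -1.67935885e-04, -1.22185934e-04])}
```

View pics/w1.png

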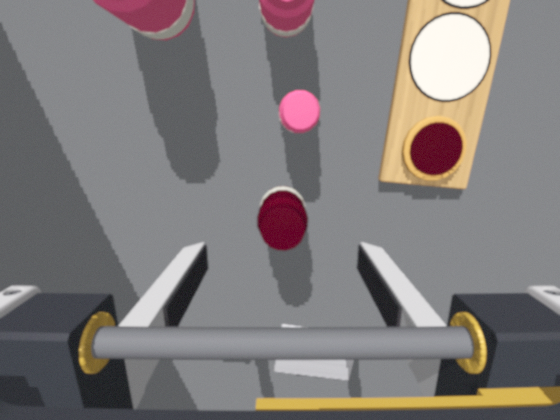

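The wrist view shows the burgundy cap at (283,222), centred between the fingers in x. The small pink is at (300,111) and the spatula is well away.

```bash
python3 - <<'E'
from h import *
c=get_calibration("wrist")
print(onz(c,283,222,70), onz(c,300,110,54))
E
```

```text
[ 478.35346029 -289.60563588   70.        ] [ 491.23361177 -205.73699074   54.        ]
```

>>> jog_arm(
  plan=[0.001,0.003,-0.03,0,0,0,0.001,0.003,-0.06,0,0,0,0.001,0.003,-0.085,0,0,0,0.001,0.003,-0.101,0,0,0,0.001,0.003,-0.101,0,0,0,0.001,0.003,-0.101,0,0,0],
)

```text
clock: 2.15
eef_pos: [478.1, -293.6, 20.1]
eef_rot: [3.141, 0.0, 1.571]
wrist_force: [-0.0, 0.2, 0.2]
finger_gap: 94.0
finger_force: 0.0
```

>>> jog_arm(
  plan=[0,0,0,0,0,0,0,0,0,0,0,0,0,0,0,0,0,0,0,0,0,0,0,0,0,0,0,0,0,0,0,0,0,0,0,0,0,0,0,0,0,0,0,0,0,0,0,0],
  claw=0.03,
  force=15,
)

```text
clock: 2.95
eef_pos: [478.0, -293.3, 19.4]
eef_rot: [-3.141, -0.0, 1.571]
wrist_force: [-0.2, 0.1, 0.6]
finger_gap: 43.5
finger_force: 15.0
```

>>> jog_arm(
  plan=[0,0,0.02,0,0,0,0,0,0.05,0,0,0,0,0,0.08,0,0,0,0,0,0.09,0,0,0,0.02,0.02,0.09,0,0,0,0.045,0.042,0.09,0,0,0,0.07,0.065,0.09,0,0,0,0.095,0.088,0.09,0,0,0,0.12,0.11,0.09,0,0,0,0.138,0.126,0.09,0,0,0,0.145,0.133,0.09,0,0,0,0.145,0.133,0.09,0,0,0,0.145,0.133,0.07,0,0,0,0.145,0.133,0.05,0,0,0,0.145,0.133,0.03,0,0,0,0.145,0.133,0.02,0,0,0,0.145,0.133,0.014,0,0,0,0.145,0.133,0.011,0,0,0,0.145,0.133,0.011,0,0,0,0.145,0.133,0.011,0,0,0],
)

```text
clock: 4.95
eef_pos: [623.4, -160.5, 31.2]
eef_rot: [3.141, 0.0, 1.571]
wrist_force: [-0.1, 0.9, -0.7]
finger_gap: 43.2
finger_force: 15.0
```

```bash
python3 - <<'E'
from h import *
p,d=camera("wrist");cv2.imwrite("pics/w2.png",p[:,:,::-1])
E
```

```text
(no output)
```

View pics/w2.png

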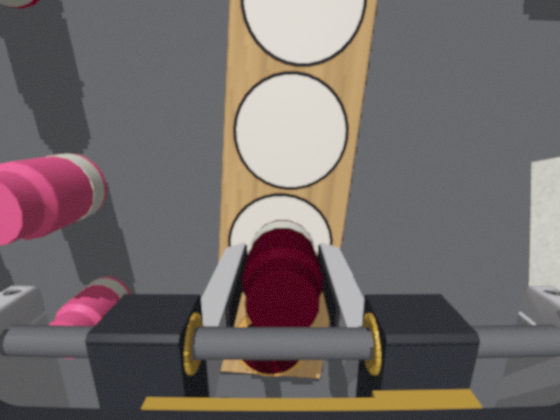

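The burgundy bottle sits centred in x over the last ring, whose inner edge shows at (280,197); it is still just above the strip. I'll lower 2 mm and release.

>>> jog_arm(
  plan=[0,0,-0.001,0,0,0,0,0,-0.001,0,0,0,0,0,-0.001,0,0,0],
)

```text
clock: 5.3
eef_pos: [623.1, -160.2, 29.5]
eef_rot: [3.142, 0.0, 1.571]
wrist_force: [-0.5, 0.5, -0.8]
finger_gap: 43.1
finger_force: 15.0
```

>>> jog_arm(
  plan=[0,0,0,0,0,0,0,0,0,0,0,0,0,0,0,0,0,0,0,0,0,0,0,0,0,0,0,0,0,0,0,0,0,0,0,0,0,0,0.03,0,0,0,0,0,0.06,0,0,0,0,0,0.09,0,0,0,0,0,0.09,0,0,0],
  claw=0.09,
)

```text
clock: 6.3
eef_pos: [624.8, -160.8, 124.1]
eef_rot: [3.135, 0.002, 1.571]
wrist_force: [0.9, 0.0, 0.3]
finger_gap: 90.1
finger_force: 0.0
```

>>> jog_arm(
  plan=[-0.159,0.173,0,0,0,0,-0.159,0.173,0,0,0,0,-0.159,0.173,0,0,0,0,-0.159,0.173,0,0,0,0,-0.159,0.173,0,0,0,0,-0.159,0.173,0,0,0,0,-0.159,0.173,0,0,0,0,-0.159,0.173,0,0,0,0,-0.159,0.173,-0.03,0,0,0,-0.159,0.173,-0.06,0,0,0,-0.159,0.173,-0.085,0,0,0,-0.159,0.173,-0.1,0,0,0,-0.159,0.173,-0.1,0,0,0,-0.159,0.173,-0.1,0,0,0],
  claw=0.094,
)

```text
clock: 7.7
eef_pos: [464.5, 12.2, 19.6]
eef_rot: [-3.141, -0.0, 1.57]
wrist_force: [0.1, -0.2, 0.3]
finger_gap: 94.0
finger_force: 0.0
```

>>> jog_arm(
  plan=[0,0,0,0,0,0,0,0,0,0,0,0,0,0,0,0,0,0,0,0,0,0,0,0,0,0,0,0,0,0,0,0,0,0,0,0,0,0,0,0,0,0,0,0,0,0,0,0,0,0,0,0,0,0],
  claw=0.03,
  force=15,
)

```text
clock: 8.6
eef_pos: [464.1, 12.8, 19.5]
eef_rot: [-3.142, -0.0, 1.571]
wrist_force: [-0.3, -1.1, 2.9]
finger_gap: 43.8
finger_force: 15.0
```

```bash
python3 - <<'E'
from h import *
p,d=camera("wrist");q,_=camera("top")
cv2.imwrite("pics/w3.png",np.hstack([cv2.resize(p,(400,300)),cv2.resize(q[130:280,160:400],(400,300))])[:,:,::-1])
E
```

```text
(no output)
```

View pics/w3.png

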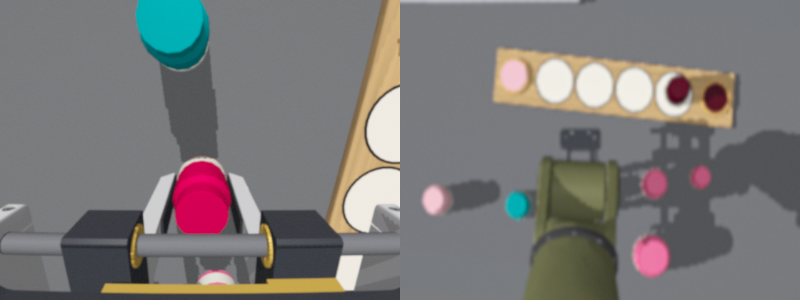

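Burgundy stands in the dark-end ring (right half, (678,90)), and raspberry is gripped (left half, (203,205)).

>>> jog_arm(
  plan=[0,0,0.02,0,0,0,0,0,0.05,0,0,0,0,0,0.08,0,0,0,0,0,0.09,0,0,0,0.025,-0.015,0.09,0,0,0,0.055,-0.033,0.09,0,0,0,0.085,-0.051,0.09,0,0,0,0.115,-0.069,0.09,0,0,0,0.14,-0.084,0.09,0,0,0,0.158,-0.094,0.09,0,0,0,0.166,-0.099,0.09,0,0,0,0.166,-0.099,0.09,0,0,0,0.166,-0.099,0.07,0,0,0,0.166,-0.099,0.05,0,0,0,0.166,-0.099,0.03,0,0,0,0.166,-0.099,0.02,0,0,0,0.166,-0.099,0.014,0,0,0,0.166,-0.099,0.011,0,0,0,0.166,-0.099,0.01,0,0,0,0.166,-0.099,0.01,0,0,0],
)

```text
clock: 10.7
eef_pos: [630.3, -86.3, 30.1]
eef_rot: [3.141, 0.0, 1.571]
wrist_force: [0.5, -0.0, -1.8]
finger_gap: 44.0
finger_force: 15.0
```

>>> jog_arm(
  plan=[0,0,0,0,0,0,0,0,0,0,0,0],
)

```text
clock: 10.9
eef_pos: [630.2, -86.3, 29.9]
eef_rot: [3.141, 0.0, 1.571]
wrist_force: [0.2, -0.8, -1.2]
finger_gap: 44.0
finger_force: 15.0
```

>>> jog_arm(
  plan=[0,0,0,0,0,0,0,0,0,0,0,0,0,0,0,0,0,0,0,0,0,0,0,0,0,0,0,0,0,0,0,0,0,0,0,0,0,0,0.03,0,0,0,0,0,0.06,0,0,0,0,0,0.09,0,0,0,0,0,0.09,0,0,0],
  claw=0.09,
)

```text
clock: 11.9
eef_pos: [631.8, -86.6, 124.0]
eef_rot: [3.135, 0.001, 1.571]
wrist_force: [0.5, 0.5, -0.3]
finger_gap: 90.0
finger_force: 0.0
```

>>> jog_arm(
  plan=[-0.149,-0.034,0,0,0,0,-0.149,-0.034,0,0,0,0,-0.149,-0.034,0,0,0,0,-0.149,-0.034,0,0,0,0,-0.149,-0.034,0,0,0,0,-0.149,-0.034,0,0,0,0,-0.149,-0.034,-0.03,0,0,0,-0.149,-0.034,-0.06,0,0,0,-0.149,-0.034,-0.085,0,0,0,-0.149,-0.034,-0.1,0,0,0,-0.149,-0.034,-0.1,0,0,0,-0.149,-0.034,-0.1,0,0,0],
  claw=0.08,
)

```text
clock: 13.1
eef_pos: [481.8, -120.1, 19.5]
eef_rot: [-3.142, -0.0, 1.572]
wrist_force: [-1.0, 0.3, 0.4]
finger_gap: 80.0
finger_force: 0.0
```

>>> jog_arm(
  plan=[0,0,0,0,0,0,0,0,0,0,0,0,0,0,0,0,0,0,0,0,0,0,0,0,0,0,0,0,0,0,0,0,0,0,0,0,0,0,0,0,0,0,0,0,0,0,0,0,0,0,0,0,0,0],
  claw=0.03,
  force=15,
)

```text
clock: 14.0
eef_pos: [481.1, -120.3, 19.6]
eef_rot: [3.141, 0.0, 1.571]
wrist_force: [-1.2, 0.1, 4.8]
finger_gap: 43.6
finger_force: 15.0
```

>>> jog_arm(
  plan=[0,0,0.02,0,0,0,0,0,0.05,0,0,0,0,0,0.08,0,0,0,0,0,0.095,0,0,0,0.02,0.014,0.095,0,0,0,0.048,0.033,0.095,0,0,0,0.076,0.053,0.095,0,0,0,0.104,0.073,0.095,0,0,0,0.132,0.092,0.095,0,0,0,0.149,0.104,0.095,0,0,0,0.156,0.109,0.095,0,0,0,0.156,0.109,0.09,0,0,0,0.156,0.109,0.07,0,0,0,0.156,0.109,0.05,0,0,0,0.156,0.109,0.03,0,0,0,0.156,0.109,0.02,0,0,0,0.156,0.109,0.014,0,0,0,0.156,0.109,0.011,0,0,0,0.156,0.109,0.01,0,0,0,0.156,0.109,0.01,0,0,0],
)

```text
clock: 16.0
eef_pos: [637.3, -11.3, 30.0]
eef_rot: [3.141, 0.0, 1.571]
wrist_force: [-0.2, 0.5, -0.8]
finger_gap: 43.8
finger_force: 15.0
```

>>> jog_arm(
  plan=[0,0,0,0,0,0,0,0,0,0,0,0],
)

```text
clock: 16.2
eef_pos: [637.2, -11.2, 29.9]
eef_rot: [3.141, 0.0, 1.571]
wrist_force: [-0.3, 0.2, -1.1]
finger_gap: 43.6
finger_force: 15.0
```

>>> jog_arm(
  plan=[0,0,0,0,0,0,0,0,0,0,0,0,0,0,0,0,0,0,0,0,0,0,0,0,0,0,0,0,0,0,0,0,0,0,0,0,0,0,0.03,0,0,0,0,0,0.06,0,0,0,0,0,0.09,0,0,0,0,0,0.09,0,0,0],
  claw=0.09,
)

```text
clock: 17.2
eef_pos: [638.8, -11.4, 124.0]
eef_rot: [3.135, 0.001, 1.571]
wrist_force: [0.9, -0.6, 0.1]
finger_gap: 90.1
finger_force: 0.0
```

>>> jog_arm(
  plan=[-0.182,0.288,0,0,0,0,-0.182,0.288,0,0,0,0,-0.182,0.288,0,0,0,0,-0.182,0.288,0,0,0,0,-0.182,0.288,0,0,0,0,-0.182,0.288,0,0,0,0,-0.182,0.288,0,0,0,0,-0.182,0.288,0,0,0,0,-0.182,0.288,0,0,0,0,-0.182,0.288,0,0,0,0,-0.182,0.288,0,0,0,0,-0.182,0.288,-0.03,0,0,0,-0.182,0.288,-0.06,0,0,0,-0.182,0.288,-0.085,0,0,0,-0.182,0.288,-0.1,0,0,0,-0.182,0.288,-0.1,0,0,0,-0.182,0.288,-0.1,0,0,0],
  claw=0.094,
)

```text
clock: 18.9
eef_pos: [455.6, 276.3, 19.8]
eef_rot: [3.142, -0.0, 1.57]
wrist_force: [0.8, 0.3, 0.2]
finger_gap: 94.4
finger_force: 0.0
```

>>> jog_arm(
  plan=[0,0,0,0,0,0,0,0,0,0,0,0,0,0,0,0,0,0,0,0,0,0,0,0,0,0,0,0,0,0,0,0,0,0,0,0,0,0,0,0,0,0,0,0,0,0,0,0,0,0,0,0,0,0],
  claw=0.03,
  force=15,
)

```text
clock: 19.8
eef_pos: [455.0, 276.7, 19.5]
eef_rot: [-3.142, -0.0, 1.571]
wrist_force: [-0.9, 1.2, 0.5]
finger_gap: 43.6
finger_force: 15.0
```

>>> jog_arm(
  plan=[0,0,0.02,0,0,0,0,0,0.05,0,0,0,0,0,0.08,0,0,0,0,0,0.095,0,0,0,0.018,-0.02,0.095,0,0,0,0.041,-0.046,0.095,0,0,0,0.064,-0.073,0.095,0,0,0,0.088,-0.1,0.095,0,0,0,0.112,-0.127,0.095,0,0,0,0.136,-0.154,0.095,0,0,0,0.158,-0.179,0.095,0,0,0,0.176,-0.199,0.095,0,0,0,0.188,-0.213,0.095,0,0,0,0.188,-0.213,0.095,0,0,0,0.188,-0.213,0.08,0,0,0,0.188,-0.213,0.06,0,0,0],
)

```text
clock: 21.4
eef_pos: [642.8, 64.5, 78.8]
eef_rot: [3.141, -0.0, 1.572]
wrist_force: [-0.6, 0.4, -1.4]
finger_gap: 43.5
finger_force: 15.0
```

>>> jog_arm(
  plan=[0,0,-0.015,0,0,0,0,0,-0.03,0,0,0,0,0,-0.04,0,0,0,0,0,-0.046,0,0,0,0,0,-0.049,0,0,0,0,0,-0.05,0,0,0,0,0,-0.05,0,0,0,0,0,-0.05,0,0,0],
)

```text
clock: 22.2
eef_pos: [643.3, 63.7, 30.0]
eef_rot: [3.141, -0.0, 1.571]
wrist_force: [0.8, 0.5, -0.5]
finger_gap: 43.6
finger_force: 15.0
```

>>> jog_arm(
  plan=[0,0,0,0,0,0,0,0,0,0,0,0,0,0,0,0,0,0,0,0,0,0,0,0,0,0,0,0,0,0,0,0,0,0,0,0,0,0,0.03,0,0,0,0,0,0.06,0,0,0,0,0,0.09,0,0,0,0,0,0.12,0,0,0,-0.04,0.04,0.15,0,0,0,-0.08,0.08,0.15,0,0,0,-0.12,0.12,0.15,0,0,0,-0.16,0.16,0.15,0,0,0,-0.2,0.2,0.15,0,0,0,-0.2,0.2,0.15,0,0,0],
  claw=0.09,
)

```text
clock: 23.8
eef_pos: [441.1, 265.2, 179.7]
eef_rot: [3.141, -0.0, 1.572]
wrist_force: [-0.1, 0.5, 0.1]
finger_gap: 90.5
finger_force: 0.0
```

```bash
python3 - <<'E'
from h import *
p,d=camera("scene");q,_=camera("top")
cv2.imwrite("pics/f.png",np.hstack([cv2.resize(p[140:290,120:360],(400,300)),cv2.resize(q[130:280,160:400],(400,300))])[:,:,::-1])
np.save("top0.npy",q);np.save("topd0.npy",_)
c=get_calibration("top");o=np.array(c["origin"])
for n,s in dict(pale=(643.5,64),pink=(636.7,-11),rasp=(629.6,-86),burg=(622.6,-161)).items():
    P=np.array([o+ray(c,x,y)*_[y,x] for y in range(150,200) for x in range(220,360) if _[y,x]>0])
    T=P[(P[:,2]>76)&(np.hypot(P[:,0]-s[0],P[:,1]-s[1])<35)]
    print(n,len(T),T.mean(0).round(1),"err",(T.mean(0)[:2]-s).round(1),np.ptp(T,axis=0).round())
E
```

```text
pale 111 [643.3  65.6  81.1] err [-0.2  1.6] [34. 33. 12.]
pink 112 [637.4 -11.   81. ] err [0.7 0. ] [34. 33. 11.]
rasp 112 [630.6 -86.9  81.2] err [ 1.  -0.9] [33. 33. 10.]
burg 112 [ 623.2 -162.7   81.1] err [ 0.6 -1.7] [32. 33. 10.]
```

View pics/f.png

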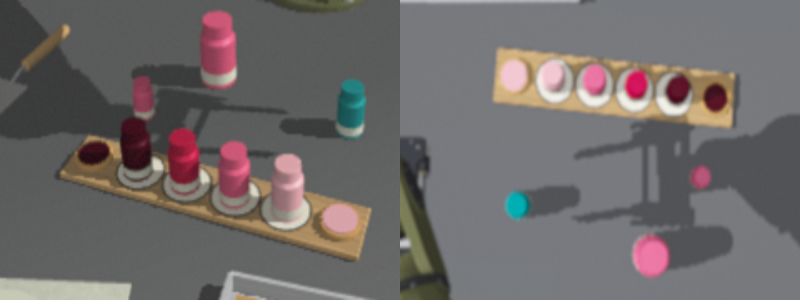

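All four stand upright in their rings in shade order, pale by the pale cookie, each within 2 mm of its ring centre. The teal, big and small bottles have not moved.

```bash
python3 -c "
from cell import manip
print(manip.sign_off())"
```

```text
the job is handed in; nothing more can be done
None
```

The four bottles stand upright in their rings, each within about 2 mm of centre, running palest to darkest from the pale-iced cookie; the teal bottle, cutter and spatula were not touched, and the job was handed in at about 24 s.

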